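Stack two gift towers on their trays

ROBOT

A 6-joint arm with a two-finger parallel gripper is mounted at the origin on the work surface. World frame = base frame: x ahead of the robot, y to its left, z up, the work surface at z = 0. Lengths are in m, angles in rad, forces in N, time in s.
With the tool pointing down it reaches from about 0.35 to 0.875 m from the base axis. Payload 4.2 kg.
Tool frame: the origin (TCP) lies on the front face of the gripper's body, between the roots of the fingers; the fingertips stand 73 mm ahead of it and the grasp point (between the pads) lies 54 mm ahead of it; z points along the fingers, y is the direction in which the jaws open and shut (so a half turn about z gives the same grasp; the last joint's range is limited). The gripper opens to 85 mm and grips with 20 to 120 N. Pads are 22 mm wide; open, the fingers measure 114 mm over their backs; the gripper's body (76 mm by 85 mm) begins 54 mm behind the grasp point. The pads swing forward as they close: fully open they stand 13 mm farther back than shut.
Start: joints at [1.413, 0.385, 0.008, 0, -1.194, -0.259], TCP at [0.253, 0.571, 0.304] pointing down, gripper open.
Joint ranges: [-3.14, 3.14], [-1.21, 2.06], [-1.07, 1.41], [-3.16, 2.05], [-2.99, -0.16], [-3.1, 3.1]. Speed limits (rad/s): [2.79, 2.79, 3.14, 3.14, 3.14, 3.14].

INTERFACE

Orientations are given as a 3x3 rotation matrix whose columns are the frame's x, y, z axes.
In Python, from workcell import manip, eyes, finder gives the robot as it stands.
- The arm moves only by the shell command python3 -m jog 'ROWS' [FORCE]. ROWS is JSON, a list of rows, each a list of 5 numbers: the shift along the world's x, y, z in m, then the turn about the world's z in degrees, then the closure in counts, from 0 (fully open) to 255 (shut). A call has 1 to 20 rows; each row is the pose to reach, as a shift and turn from the pose measured when the call began; what a row does not reach only later rows make up. A row lasts 1/10 s, in which the tool goes at most 50 mm and 8.59 degrees, less where a joint would pass 70% of its speed; a pose out of reach is approached as far as the arm can. A call with a gripper value outside its range is refused whole. The fingers move at their own pace and stop on an object; FORCE is the grip in N (left out, the last holds). Time passes only in rows, so rows that repeat a pose let the fingers close. It gives the time, the measured TCP pose, the force and the opening at its end, in the units of the state.
- manip.get_obs(): the state, without advancing time (a new reading comes with each control period).
- eyes.capture(name): name is "scene" or "top"; returns (picture, depth): 384x512x3 uint8, red, green, blue; 384x512 float32, m along the optical axis (not along the pixel's ray), 0 where there is no reading.
- eyes.camera_info(name): a dict with "fx", "fy", "cx", "cy" (pixels), "dist" ([k1, k2, p1, p2, k3] as OpenCV has them; the pictures are not rectified), "extrinsics" (4x4, takes a point from camera to world coordinates). Camera axes: x right, y up, looking along -z (the intrinsics and any distortion apply to the point x, -y, -z); pixel columns grow to the right and rows downward; lengths in m; the calibration is good to about 2 mm. A picture is of the moment at which its call begins. camera_info takes no time and is no camera call.
- manip.finish_job(): hands the job in, once; it reports no verdict.
Trained networks look in the newest picture that a camera, given by its name, has taken for a name from the list of things; names that differ only in an ending like _2 or _b are one class to them, and where a whole thing is asked for, a point or a joint stands for the part that bears it (a point fixed in the world has none). Each returns a list of dicts, best first, with "score" (0 to 1); they miss things now and then, are a little off and sometimes report something else, mostly with a low value. They report only what shows in the picture. A call takes as long as a camera call. They do not tell look-alikes from the thing itself.
- finder.find_in(camera, thing): "bbox" ([centre column, centre row, width, height] in pixels, round what is visible of it).
The state is a dict: "time_s": time; "joint_positions": joint angles; "dq": joint speeds; "joint_efforts": joint torques, N m; "position": TCP position; "tcp_rot": TCP orientation; "ft_force": force on the tool from outside, world axes, zero at the start; "moment": the same for the moment, N m; "finger_gap": finger opening in m.
Only numpy, scipy, OpenCV 4.12 (cv2) and the standard library are available. Lean on these libraries where they do the work, as an engineer would, in place of code of your own. Each camera call takes 0.05 s, during which the arm holds its last target.

TASK

Build the two gift towers for wrapping. On the oblong cardboard tray stack the three cardboard gift boxes, the largest at the bottom, the medium one on it and the smallest on top, each centred and with its long sides along the tray's long sides; on the round cardboard tray stand the wide tin in the middle, with the narrow tin centred on top of it. Leave the jar, the tape roll and the spool standing where they are.

Things in the scene. Friction and masses are not known exactly. Their poses are not given: they have to be found in the camera images.
- large_box: closed kraft-cardboard gift box with a lid and a white paper sleeve round its middle, 100 mm long (its x axis) by 60 mm wide (y) by 40 mm high, flat top; origin at the centre of its underside, z up. Loose, up to about 370 g.
- medium_box: closed kraft-cardboard gift box with a lid and a white paper sleeve round its middle, 78 mm long (its x axis) by 48 mm wide (y) by 34 mm high, flat top; origin at the centre of its underside, z up. Loose, up to about 240 g.
- small_box: closed kraft-cardboard gift box with a lid and a white paper sleeve round its middle, 54 mm long (its x axis) by 36 mm wide (y) by 30 mm high, flat top; origin at the centre of its underside, z up. Loose, up to about 130 g.
- wide_tin: round bare-metal tin with a pressed lid, 62 mm diameter, 36 mm high, flat top, standing upright; origin at the centre of its underside, z up. Loose, up to about 240 g.
- narrow_tin: round bare-metal tin with a pressed lid, 42 mm diameter, 34 mm high, flat top, standing upright; origin at the centre of its underside, z up. Loose, up to about 130 g.
- oblong_tray: shallow oblong kraft-cardboard tray fixed to the table, 126 mm long (its x axis) by 90 mm wide (y) outside, 120 by 84 mm inside; flat floor 3 mm above the table, 3 mm walls whose rim is 8 mm above the table. Origin at the centre of its underside, z up.
- round_tray: shallow round kraft-cardboard tray fixed to the table, 110 mm outer and 104 mm inner diameter; flat floor 3 mm above the table, rim 8 mm above the table. Origin at the centre of its underside, z up.
- jar: small white jar with a teal lid, 44 mm diameter, 55 mm high; loose, not part of the job; origin at the centre of its underside.
- tape_roll: roll of clear tape lying flat, 56 mm diameter, 26 mm hole, 19 mm high; loose, not part of the job; origin at the centre of its underside.
- spool: empty blue plastic spool standing on its flange, 48 mm diameter, 34 mm high; loose, not part of the job; origin at the centre of its underside.
Things that resemble listed ones, but are neither listed nor needed, are in the scene too. Leave any blue look-alike of the medium_box alone. Leave any blue look-alike of the large_box alone.

How it is judged:
By the outcome, as a careful person would: the job done as asked, in the order asked, and still so for the second after the job is handed in, with the robot touching nothing.
It also fails if it takes over 144 s, if anything falls off the work surface, if the arm or the gripper's body presses on something with over 40 N, if the wrist force passes 120 N, or if a joint passes its speed limit or range.

## Working session

There is one attempt and no reset: what is moved stays moved. The work goes in short steps, Python scripts to look and compute and a shell command to move; the robot and the scene stay as the last step left them, time stands still between calls to the robot, and variables do not carry over. Pictures are saved under pics/ and viewed, and the job is handed in when it is done.

```bash
ls; mkdir -p pics
python3 - <<'E'
from workcell import manip, eyes, finder
import cv2,numpy as np
for n in ("scene","top"):
    p,d=eyes.capture(n); np.savez(f"/tmp/{n}.npz",p=p,d=d)
    cv2.imwrite(f"pics/{n}0.png",p[:,:,::-1])
    ci=eyes.camera_info(n); print(n,{k:np.round(v,4).tolist() for k,v in ci.items()})
o=manip.get_obs()
print({k:np.round(v,3).tolist() for k,v in o.items()})
E
```

```text
pics
scene {'fx': 387.6599, 'fy': 387.6599, 'cx': 244.7451, 'cy': 190.3857, 'dist': [-0.1104, 0.0, 0.0, 0.0, 0.0], 'extrinsics': [[0.531, -0.4978, 0.6858, 1.1758], [0.8471, 0.2915, -0.4443, -0.4749], [0.0212, 0.8168, 0.5765, 0.6669], [0.0, 0.0, 0.0, 1.0]]}
top {'fx': 477.0416, 'fy': 477.0416, 'cx': 248.0689, 'cy': 189.4634, 'dist': [-0.0689, 0.0, 0.0, 0.0, 0.0], 'extrinsics': [[-0.0021, 0.9932, -0.1164, 0.3069], [-0.9999, -0.0037, -0.014, -0.0196], [-0.0144, 0.1163, 0.9931, 1.2015], [0.0, 0.0, 0.0, 1.0]]}
{'time_s': 0.1, 'joint_positions': [1.413, 0.386, 0.007, -0.0, -1.194, -0.259], 'dq': [-0.001, -0.003, 0.005, 0.002, -0.0, 0.001], 'joint_efforts': [-0.001, -39.332, 18.893, 4.198, -0.003, 0.0], 'position': [0.253, 0.571, 0.303], 'tcp_rot': [[0.914, -0.405, -0.001], [-0.405, -0.914, -0.002], [0.0, 0.002, -1.0]], 'ft_force': [0.269, -0.018, -0.369], 'moment': [-0.069, 0.006, 0.001], 'finger_gap': 0.086}
```

View pics/top0.png

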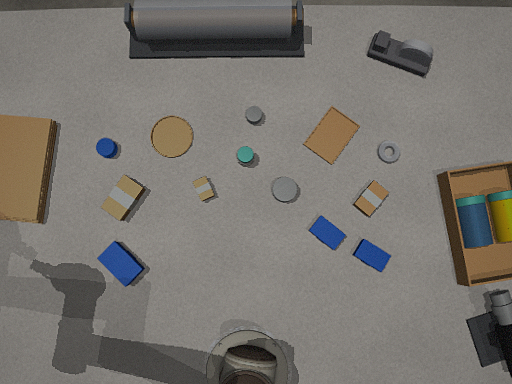

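View pics/scene0.png

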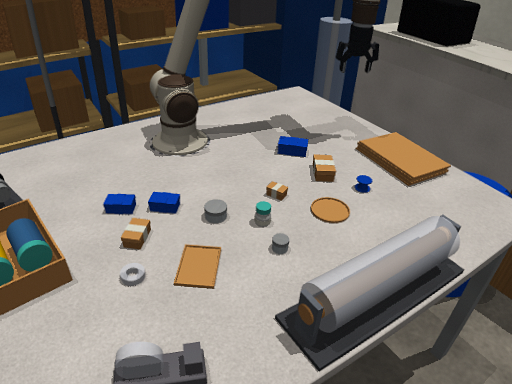

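Top view: large box (123,198), medium box (371,198), small box (204,189), wide tin (285,189), narrow tin (254,115), oblong tray (331,135), round tray (172,136). To be left alone: blue boxes (121,263), (327,232) and (372,255), spool (107,148), jar (246,155), tape roll (388,152).

Candidates that could be mistaken: large_box is kraft (123,198) against blue (121,263). medium_box is kraft (371,198) against blue (327,232) and (372,255), with the small kraft (204,189) also possible. wide tin (285,189) against narrow tin (254,115). I choose the kraft boxes with a white sleeve and the bare grey tins.

```bash
cat > h.py <<'E'
from workcell import manip, eyes, finder
import cv2,numpy as np
def K(ci): return np.array([[ci['fx'],0,ci['cx']],[0,ci['fy'],ci['cy']],[0,0,1.]]),np.array(ci['dist'],float)
def rays(n):
    ci=eyes.camera_info(n);k,d=K(ci)
    v,u=np.mgrid[0:384,0:512].astype(np.float64)
    q=cv2.undistortPoints(np.stack([u.ravel(),v.ravel()],1)[:,None],k,d)[:,0].reshape(384,512,2)
    R=np.array(ci['extrinsics'])
    return np.dstack([q[...,0],-q[...,1],-np.ones((384,512))])@R[:3,:3].T,R[:3,3]
def world(n,dep):
    r,t=rays(n); return r*dep[...,None]+t
def pix2plane(n,uv,z):
    ci=eyes.camera_info(n);k,d=K(ci);R=np.array(ci['extrinsics'])
    q=cv2.undistortPoints(np.array(uv,float).reshape(-1,1,2),k,d)[:,0]
    r=np.c_[q[:,0],-q[:,1],-np.ones(len(q))]@R[:3,:3].T
    return (r*((z-R[2,3])/r[:,2])[:,None]+R[:3,3])[:,:2]
def cap(n,tag=None):
    p,d=eyes.capture(n)
    if tag: cv2.imwrite(f"pics/{tag}.png",p[:,:,::-1])
    return p,d
E
python3 - <<'E'
from h import *
z=np.load('/tmp/top.npz');p,d=z['p'],z['d']
W=world('top',d)
print("table z",np.median(W[250:270,200:260,2]),W[250:270,200:260,2].std())
objs=dict(large=(123,198,.04),med=(371,198,.034),small=(204,189,.03),wide=(285,189,.036),narrow=(254,115,.034),obl=(331,135,.008),rnd=(172,136,.008),jar=(246,155,.055),tape=(388,152,.019),spool=(107,148,.034),b1=(121,263,.04),b2=(327,232,.03),b3=(372,255,.03))
for k,(u,v,h) in objs.items():
    print(k,np.round(W[v,u],3),np.round(np.median(W[v-3:v+4,u-3:u+4,2]),4),pix2plane('top',[u,v],h).round(3))
c=p[:,:,::-1]
def cr(u,v,r=24):return cv2.resize(c[v-r:v+r,u-r:u+r],(260,260),interpolation=cv2.INTER_CUBIC)
cv2.imwrite('pics/crops.png',np.vstack([np.hstack([cr(123,198),cr(371,198),cr(204,189)]),np.hstack([cr(285,189),cr(254,115),cr(331,135,36)])]))
E
```

```text
table z -0.0010451505320784316 0.10376809447730578
large [0.423 0.306 0.039] 0.0391 [[0.423 0.306]]
med [ 0.422 -0.306  0.032] 0.033 [[ 0.421 -0.306]]
small [0.446 0.106 0.03 ] 0.0294 [[0.446 0.106]]
wide [ 0.444 -0.094  0.036] 0.035 [[ 0.444 -0.094]]
narrow [ 0.633 -0.018  0.032] 0.0329 [[ 0.632 -0.018]]
obl [ 0.588 -0.216  0.   ] 0.0013 [[ 0.586 -0.215]]
rnd [0.587 0.193 0.004] 0.0019 [[0.586 0.192]]
jar [0.526 0.002 0.054] 0.0543 [[0.526 0.001]]
tape [ 0.543 -0.362 -0.001] -0.0018 [[ 0.539 -0.356]]
spool [0.551 0.353 0.032] 0.0327 [[0.55  0.352]]
b1 [0.264 0.307 0.039] 0.0394 [[0.264 0.306]]
b2 [ 0.339 -0.195  0.034] 0.0338 [[ 0.339 -0.196]]
b3 [ 0.282 -0.305  0.032] 0.0331 [[ 0.282 -0.305]]
```

View pics/crops.png

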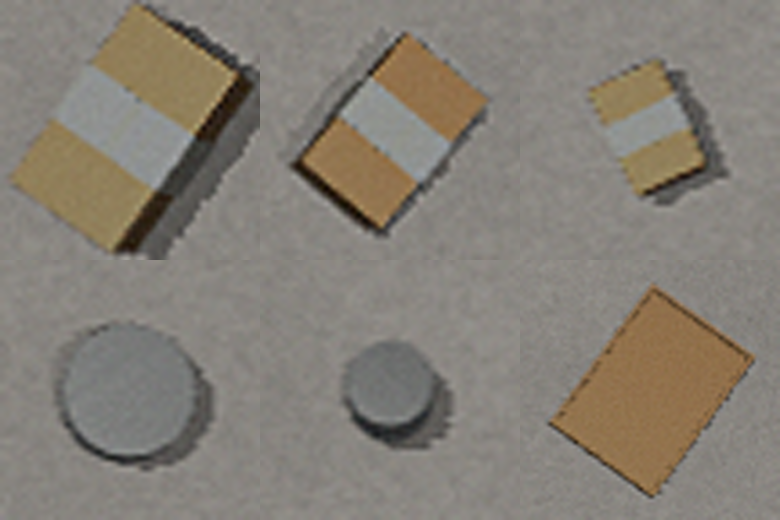

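The crops confirm all choices: three kraft boxes with white sleeves, two bare-metal tins, and the empty oblong tray. Now precise poses.

```bash
cat >> h.py <<'E'
DIM=dict(large=(.1,.06,.04),med=(.078,.048,.034),small=(.054,.036,.03),wide=(.062,.062,.036),narrow=(.042,.042,.034),obl=(.126,.09,.008),rnd=(.11,.11,.008),jar=(.044,.044,.055),tape=(.056,.056,.019),spool=(.048,.048,.034))
def fit(cam,p,d,name,x0,y0,base=0.,yaw0=None):
    """fit top outline: template match of top shape on the plane, colour+depth mask"""
    L,Wd,h=DIM[name];h=h+base;rad=max(L,Wd)*.75
    r,t=rays(cam); P=r*((h-t[2])/r[...,2])[...,None]+t
    near=np.hypot(P[...,0]-x0,P[...,1]-y0)<rad
    Wm=r*d[...,None]+t
    if name in('obl','rnd'):
        q=p.astype(float); m=near&((q[...,0]-q[...,2])>30)
    else: m=near&(abs(Wm[...,2]-h)<.009)
    m=m.astype(np.uint8)
    n,lab,st,_=cv2.connectedComponentsWithStats(m,connectivity=4)
    if n<2:return None
    i=1+np.argmax(st[1:,4]); m=lab==i
    # pixel area on plane ~ const; weighted moments
    q=P[m][:,:2]; c=q.mean(0); C=np.cov((q-c).T); w,v=np.linalg.eigh(C)
    rect=cv2.minAreaRect((q*1000).astype(np.float32))
    return dict(c=c.round(4),yaw=round(float(np.degrees(np.arctan2(v[1,1],v[0,1]))%180),1),size=(np.sqrt(12*w[::-1])*1000).round(1),mar=(np.round(rect[0],1),np.round(rect[1],1),round(rect[2],1)),n=int(m.sum()))
E
python3 - <<'E'
from h import *
x0=dict(large=(.423,.306),med=(.422,-.306),small=(.446,.106),wide=(.444,-.094),narrow=(.633,-.018),obl=(.587,-.216),rnd=(.587,.192),jar=(.526,0),tape=(.54,-.357),spool=(.55,.352))
for n in('top','scene'):
    z=np.load(f'/tmp/{n}.npz')
    for k,v in x0.items(): print(n,k,fit(n,z['p'],z['d'],k,*v))
E
```

```text
top large {'c': array([0.4251, 0.309 ]), 'yaw': 146.0, 'size': array([99.6, 62.1]), 'mar': (array([425.1, 309.6]), array([ 63.7, 100.6]), 55.7), 'n': 1002}
top med {'c': array([ 0.4218, -0.3058]), 'yaw': 138.0, 'size': array([79.6, 49.1]), 'mar': (array([ 421.9, -305.9]), array([49.5, 79.7]), 48.7), 'n': 639}
top small {'c': array([0.4478, 0.1074]), 'yaw': 25.1, 'size': array([54.7, 36.3]), 'mar': (array([447.9, 107.5]), array([54.5, 36.4]), 24.5), 'n': 320}
top wide {'c': array([ 0.4446, -0.0934]), 'yaw': 28.9, 'size': array([54. , 53.5]), 'mar': (array([444.4, -93.9]), array([59. , 59.5]), 89.5), 'n': 493}
top narrow {'c': array([ 0.6357, -0.0182]), 'yaw': 11.1, 'size': array([37.6, 36.2]), 'mar': (array([634.8, -18.4]), array([40.3, 41.4]), 89.7), 'n': 218}
top obl {'c': array([ 0.5876, -0.2157]), 'yaw': 143.3, 'size': array([127.2,  90.3]), 'mar': (array([ 588.1, -216. ]), array([ 90.6, 127.5]), 53.4), 'n': 1718}
top rnd {'c': array([0.5861, 0.1947]), 'yaw': 26.5, 'size': array([95.8, 94.8]), 'mar': (array([587.3, 194.9]), array([108.8, 107.6]), 89.6), 'n': 1403}
top jar {'c': ar
[... 1312 characters left out ...]
, 'mar': (array([ 589.5, -219. ]), array([ 92.7, 134.7]), 53.5), 'n': 1670}
scene rnd {'c': array([0.5898, 0.19  ]), 'yaw': 126.1, 'size': array([103.6,  96.2]), 'mar': (array([589.2, 191.5]), array([111.9, 113.6]), 59.0), 'n': 807}
scene jar {'c': array([ 0.5342, -0.0018]), 'yaw': 149.6, 'size': array([44. , 35.3]), 'mar': (array([533. ,  -0.7]), array([36.5, 47.2]), 56.6), 'n': 147}
scene tape {'c': array([ 0.548 , -0.3627]), 'yaw': 173.9, 'size': array([58.5, 52.9]), 'mar': (array([ 547. , -363.2]), array([55.3, 61.4]), 84.9), 'n': 369}
scene spool {'c': array([0.5559, 0.3551]), 'yaw': 120.1, 'size': array([46.7, 42.9]), 'mar': (array([556.1, 355.3]), array([45.1, 50.6]), 19.7), 'n': 120}
```

Run:
```python
from h import *
z=np.load('/tmp/scene.npz');W=world('scene',z['d'])
for v in range(36,78,3):
    row=W[v,330:385]; ok=np.hypot(row[:,0]-.253,row[:,1]-.571)<.09
    if ok.any(): print(v,ok.sum(),'z',row[ok][:,2].min().round(3),row[ok][:,2].max().round(3), row[ok][:,:2].mean(0).round(3))
```

```text
36 23 z 0.366 0.378 [0.272 0.548]
39 22 z 0.358 0.369 [0.273 0.547]
42 26 z 0.345 0.352 [0.256 0.562]
45 40 z 0.337 0.343 [0.259 0.562]
48 37 z 0.325 0.334 [0.261 0.564]
51 34 z 0.313 0.324 [0.257 0.562]
54 38 z 0.304 0.313 [0.256 0.56 ]
57 28 z 0.293 0.302 [0.255 0.559]
60 16 z 0.284 0.291 [0.26  0.565]
63 12 z 0.274 0.279 [0.257 0.566]
66 12 z 0.262 0.269 [0.256 0.564]
69 11 z 0.252 0.258 [0.259 0.57 ]
72 5 z 0.243 0.247 [0.264 0.574]
```

```bash
python3 -m jog '[[0.04,-0.06,-0.03,-3,0],[0.08,-0.12,-0.06,-6,0],[0.12,-0.18,-0.09,-10,0],[0.15,-0.23,-0.11,-10,0],[0.172,-0.262,-0.13,-10,0],[0.172,-0.262,-0.13,-10,0],[0.172,-0.262,-0.13,-10,0],[0.172,-0.262,-0.13,-10,0],[0.172,-0.262,-0.13,-10,0]]' 40
```

```text
time_s: 1.0
position: [0.4252, 0.3084, 0.1725]
tcp_rot: [[0.829, -0.559, -0.002], [-0.559, -0.829, -0.003], [0.0, 0.003, -1.0]]
ft_force: [-0.4, 0.9, 0.9]
finger_gap: 0.0857
```

```bash
python3 -m jog '[[0,0,-0.03,0,0],[0,0,-0.06,0,0],[0,0,-0.085,0,0],[0,0,-0.0945,0,0],[0,0,-0.0945,0,0],[0,0,-0.0945,0,0],[0,0,-0.0945,0,200],[0,0,-0.0945,0,200],[0,0,-0.0945,0,200],[0,0,-0.0945,0,200],[0,0,-0.0945,0,200],[0,0,-0.0945,0,200],[0,0,-0.0945,0,200]]' 40
```

```text
time_s: 2.3
position: [0.4257, 0.3091, 0.0794]
tcp_rot: [[0.829, -0.559, 0.0], [-0.559, -0.829, -0.0], [0.0, 0.0, -1.0]]
ft_force: [-0.7, 0.7, 5.9]
finger_gap: 0.0597
```

```bash
python3 -m jog '[[0,0,0.03,0,200],[0,0,0.07,0,200],[0.01,-0.03,0.11,0,200],[0.024,-0.075,0.12,0,200],[0.038,-0.12,0.12,0,200],[0.052,-0.165,0.12,-1,200],[0.066,-0.21,0.12,-1,200],[0.08,-0.255,0.12,-2,200],[0.094,-0.3,0.12,-2.7,200],[0.108,-0.345,0.12,-2.7,200],[0.122,-0.39,0.12,-2.7,200],[0.136,-0.435,0.12,-2.7,200],[0.148,-0.475,0.12,-2.7,200],[0.157,-0.505,0.12,-2.7,200],[0.162,-0.525,0.12,-2.7,200],[0.162,-0.525,0.12,-2.7,200],[0.162,-0.525,0.12,-2.7,200],[0.162,-0.525,0.1,-2.7,200],[0.162,-0.525,0.1,-2.7,200]]'
python3 - <<'E'
from h import *
cap('top','t1');cap('scene','s1')
E
```

```text
time_s: 4.2
position: [0.5856, -0.2144, 0.1767]
tcp_rot: [[0.802, -0.597, -0.006], [-0.597, -0.802, 0.002], [-0.006, 0.002, -1.0]]
ft_force: [-1.5, -0.2, -3.9]
finger_gap: 0.0595
```

View pics/s1.png

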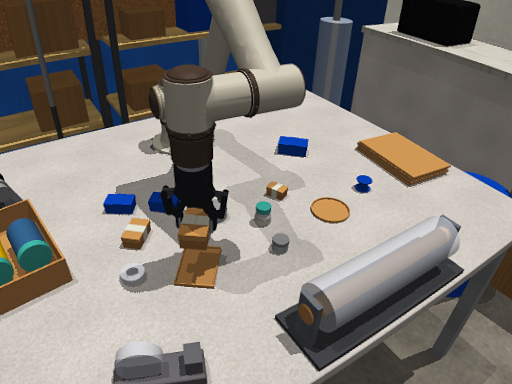

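```bash
python3 -m jog '[[0.002,-0.0015,-0.03,0,200],[0.002,-0.0015,-0.06,0,200],[0.002,-0.0015,-0.08,0,200],[0.002,-0.0015,-0.088,0,200],[0.002,-0.0015,-0.092,0,200],[0.002,-0.0015,-0.092,0,200],[0.002,-0.0015,-0.092,0,200],[0.002,-0.0015,-0.092,0,200],[0.002,-0.0015,-0.092,0,200]]'
```

```text
time_s: 5.2
position: [0.5897, -0.2165, 0.0881]
tcp_rot: [[0.803, -0.596, 0.0], [-0.596, -0.803, -0.001], [0.0, 0.0, -1.0]]
ft_force: [-0.6, 0.6, -2.8]
finger_gap: 0.0595
```

```bash
python3 -m jog '[[-0.002,0.0007,-0.003,0,200],[-0.002,0.0007,-0.005,0,200],[-0.002,0.0007,-0.005,0,200],[-0.002,0.0007,-0.005,0,200],[-0.002,0.0007,-0.005,0,200]]'
```

```text
time_s: 5.7
position: [0.5877, -0.2159, 0.0831]
tcp_rot: [[0.803, -0.596, 0.0], [-0.596, -0.803, -0.001], [0.001, 0.0, -1.0]]
ft_force: [-0.5, 0.5, -2.8]
finger_gap: 0.0595
```

```bash
python3 -m jog '[[0,0,-0.0005,0,200],[0,0,-0.0005,0,40],[0,0,-0.0005,0,40],[0,0,-0.0005,0,0],[0,0,-0.0005,0,0],[0,0,0,0,0],[0,0,0.03,0,0],[0,0,0.07,0,0],[0,0,0.1,0,0],[-0.03,-0.02,0.1,0,0],[-0.07,-0.04,0.1,0,0],[-0.11,-0.06,0.09,0,0],[-0.14,-0.075,0.09,-2,0],[-0.16,-0.087,0.09,-5,0],[-0.166,-0.0905,0.09,-5,0],[-0.166,-0.0905,0.09,-5,0],[-0.166,-0.0905,0.09,-5,0],[-0.166,-0.0905,0.09,-5,0]]'
python3 - <<'E'
from h import *
p,d=cap('top','t2'); print(fit('top',p,d,'large',.588,-.216,.003)); print(fit('top',p,d,'med',.422,-.306))
p,d=cap('scene','s2')
E
```

```text
time_s: 7.5
position: [0.4229, -0.3061, 0.1731]
tcp_rot: [[0.749, -0.663, 0.001], [-0.663, -0.749, -0.001], [0.001, 0.0, -1.0]]
ft_force: [0.7, 1.2, -0.0]
finger_gap: 0.0854
{'c': array([ 0.619 , -0.2324]), 'yaw': 66.3, 'size': array([59.7, 28. ]), 'mar': (array([ 614. , -233.6]), array([60.4, 35. ]), 55.0), 'n': 247}
{'c': array([ 0.4139, -0.2981]), 'yaw': 153.6, 'size': array([56.8, 47.8]), 'mar': (array([ 414.8, -299.2]), array([49.7, 58.7]), 47.6), 'n': 445}
```

View pics/t2.png

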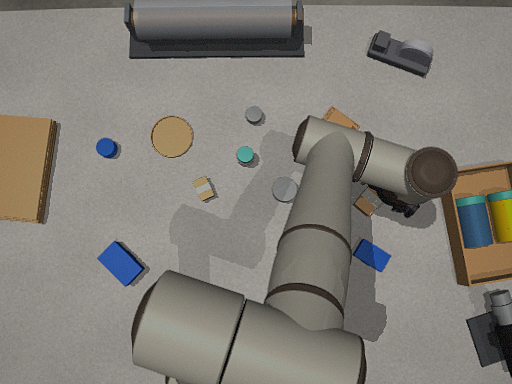

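Top view: the arm hides most of the tray, with one corner showing at (340,118). I'll check the scene view, as a zoom.

Run:
```python
import cv2
c=cv2.imread('pics/s2.png');cv2.imwrite('pics/s2c.png',cv2.resize(c[170:310,90:270],(720,560),interpolation=cv2.INTER_CUBIC))
```

```text
(no output)
```

View pics/s2c.png

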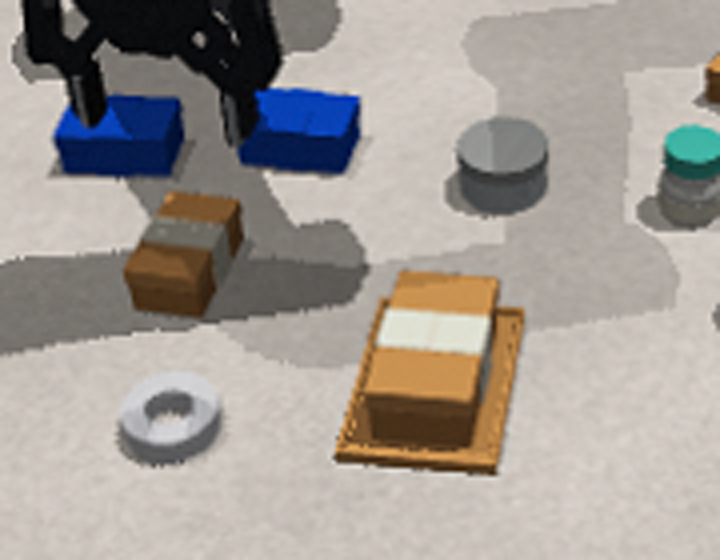

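```bash
python3 -m jog '[[0,0.04,0.02,0,0],[0,0.08,0.04,0,0],[0,0.13,0.05,0,0],[0,0.18,0.05,0,0],[0,0.23,0.05,0,0],[0,0.28,0.05,0,0],[0,0.33,0.05,0,0],[0,0.38,0.05,0,0],[0,0.43,0.05,0,0],[0,0.48,0.05,0,0],[0,0.5,0.05,0,0]]'
python3 - <<'E'
from h import *
p,d=cap('top','t3'); print(fit('top',p,d,'large',.588,-.216,.003)); print(fit('top',p,d,'med',.422,-.306));
c=p[:,:,::-1];cv2.imwrite('pics/t3c.png',cv2.resize(c[80:280,270:420],(600,800))[:600])
E
```

```text
time_s: 8.7
position: [0.4228, 0.1985, 0.2233]
tcp_rot: [[0.752, -0.659, 0.002], [-0.659, -0.752, 0.001], [0.001, -0.002, -1.0]]
ft_force: [0.7, -0.5, -0.5]
finger_gap: 0.085
{'c': array([ 0.5869, -0.213 ]), 'yaw': 142.1, 'size': array([101.9,  60.5]), 'mar': (array([ 586.8, -212.8]), array([ 60.6, 102.7]), 53.1), 'n': 966}
{'c': array([ 0.422 , -0.3059]), 'yaw': 138.2, 'size': array([79.4, 49.1]), 'mar': (array([ 421.9, -305.8]), array([49.7, 79.7]), 49.2), 'n': 636}
```

View pics/t3c.png

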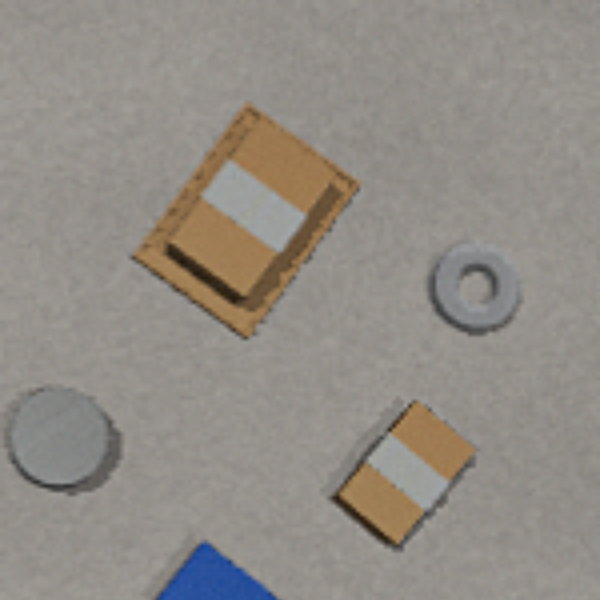

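```bash
cat >> h.py <<'E'
from scipy.optimize import minimize
from scipy.ndimage import gaussian_filter,map_coordinates
def proj(n,X):
    ci=eyes.camera_info(n);k,d=K(ci);R=np.array(ci['extrinsics'])
    c=(X-R[:3,3])@R[:3,:3]; c=c*[1,-1,-1]
    return cv2.projectPoints(c.astype(float),np.zeros(3),np.zeros(3),k,d)[0][:,0]
def efit(cam,p,name,x,y,yaw=0,base=0.,s=1.2):
    """fit top outline by colour-gradient; returns x,y,yaw(deg)"""
    L,Wd,h=DIM[name];h+=base;rnd=abs(L-Wd)<1e-6
    im=np.stack([gaussian_filter(p[...,i].astype(float),s) for i in range(3)])
    G=np.sqrt(sum(gi**2 for ch in im for gi in np.gradient(ch)))
    G=np.minimum(G,40)
    if rnd:
        a=np.linspace(0,2*np.pi,120,endpoint=False);B=np.c_[np.cos(a),np.sin(a)]*L/2
    else:
        u=np.linspace(-.5,.5,60);o=np.ones(60)/2
        B=np.vstack([np.c_[u,o],np.c_[u,-o],np.c_[o,u],np.c_[-o,u]])*[L,Wd]
    def f(q):
        c,s_=np.cos(q[2]/40),np.sin(q[2]/40)
        X=B@np.array([[c,s_],[-s_,c]])+q[:2]/1000
        uv=proj(cam,np.c_[X,np.full(len(X),h)])
        return -map_coordinates(G,[uv[:,1],uv[:,0]],order=1).mean()
    y0=np.radians(yaw)*40
    best=None
    for dx in(-2.5,0,2.5):
        for dy in(-2.5,0,2.5):
            st=np.array([x*1000+dx,y*1000+dy,y0])
            r=minimize(f,st,method='Nelder-Mead',options=dict(initial_simplex=st+np.array([[0,0,0],[3,0,0],[0,3,0],[0,0,0 if rnd else 2]]) if not rnd else st+np.array([[0,0,0],[3,0,0],[0,3,0],[0,0,.1]]),xatol=.05,fatol=.001))
            if best is None or r.fun<best.fun: best=r
    return (best.x[:2]/1000).round(4),round(np.degrees(best.x[2]/40),1),round(-best.fun,1)
E
python3 - <<'E'
from h import *
z=np.load('/tmp/top.npz')['p'];zs=np.load('/tmp/scene.npz')['p']
for n,q in(('top',z),('scene',zs)):
  print(n)
  for a in (('obl',.588,-.216,143.3),('large',.4255,.309,146),('med',.422,-.306,138),('small',.448,.1074,25),('wide',.4446,-.0934),('narrow',.6355,-.018),('rnd',.5865,.1947)):
    print(a[0],efit(n,q,*a))
p=cv2.imread('pics/t3.png')[:,:,::-1]; print('placed top',efit('top',p,'large',.587,-.214,143,base=.003))
p=cv2.imread('pics/s2.png')[:,:,::-1]; print('placed scene',efit('scene',p,'large',.587,-.214,143,base=.003))
E
```

```text
top
obl (array([ 0.5865, -0.2154]), np.float64(143.2), np.float64(20.0))
large (array([0.4245, 0.3105]), np.float64(145.4), np.float64(20.9))
med (array([ 0.4228, -0.3079]), np.float64(141.5), np.float64(21.4))
small (array([0.4495, 0.1098]), np.float64(24.6), np.float64(17.8))
wide (array([ 0.4401, -0.0991]), np.float64(0.1), np.float64(14.8))Traceback (most recent call last):
  File "<stdin>", line 6, in <module>
  File "h.py", line 66, in efit
    r=minimize(f,st,method='Nelder-Mead',options=dict(initial_simplex=st+np.array([[0,0,0],[3,0,0],[0,3,0],[0,0,0 if rnd else 2]]) if not rnd else st+np.array([[0,0,0],[3,0,0],[0,3,0],[0,0,.1]]),xatol=.05,fatol=.001))
    res = _minimize_neldermead(fun, x0, args, callback, bounds=bounds,
                               **options)
    fxr = func(xr)
    fx = function(np.copy(x), *(wrapper_args + args))
  File "h.py", line 59, in f
    uv=proj(cam,np.c_[X,np.full(len(X),h)])
  File "h.py", line 42, in proj
    ci=eyes.camera_info(n);k,d=K(ci);R=np.array(ci['extrinsics'])
ValueError: time passes only in moves, steps and waits
```

```bash
sed -i "s/abs(Wm\[...,2\]-h)<.009/abs(Wm[...,2]-h+OFF)<TOL/; s/^DIM=/OFF=0.001;TOL=.004\nDIM=/" h.py
python3 - <<'E'
s=open('h.py').read()
s=s.replace("def K(ci)","_ci={}\ndef CI(n):\n    if n not in _ci:_ci[n]=eyes.camera_info(n)\n    return _ci[n]\ndef K(ci)",1)
h,t=s.split("def K(ci)",1); s=h+"def K(ci)"+t.replace("eyes.camera_info(n)","CI(n)")
open('h.py','w').write(s)
E
python3 - <<'E'
from h import *
x0=dict(large=(.423,.306),med=(.422,-.306),small=(.446,.106),wide=(.444,-.094),narrow=(.633,-.018))
z=np.load(f'/tmp/top.npz')
W=world('top',z['d'])
q=W[300:330,180:200,2]; 
for k,v in x0.items():
  m=np.hypot(W[...,0]-v[0],W[...,1]-v[1])<.012; print(k,'ztop',W[m][:,2].mean().round(4),W[m][:,2].std().round(4),fit('top',z['p'],z['d'],k,*v))
p,d=cap('top');print(fit('top',p,d,'large',.588,-.216,.003))
p,d=cap('scene');import h
print('scene',fit('scene',p,d,'large',.588,-.216,.003))
W=world('scene',d);m=np.hypot(W[...,0]-.588,W[...,1]+.214)<.02;print(W[m][:,2].mean(),W[m][:,2].std())
z=np.load('/tmp/scene.npz');W=world('scene',z['d']);m=np.hypot(W[...,0]-.588,W[...,1]+.214)<.02;print(W[m][:,2].mean(),W[m][:,2].std())
print('scene before',fit('scene',z['p'],z['d'],'large',.425,.309))
E
```

```text
large ztop 0.0394 0.0022 {'c': array([0.4253, 0.3095]), 'yaw': 145.6, 'size': array([99.9, 61.4]), 'mar': (array([425.3, 310. ]), array([ 62.7, 100.6]), 55.6), 'n': 914}
med ztop 0.033 0.0021 {'c': array([ 0.4218, -0.3064]), 'yaw': 138.0, 'size': array([78.8, 48.4]), 'mar': (array([ 422.2, -306.3]), array([49.2, 79.1]), 47.8), 'n': 574}
small ztop 0.0292 0.0024 {'c': array([0.4484, 0.1078]), 'yaw': 26.2, 'size': array([53.8, 36. ]), 'mar': (array([448.2, 107.7]), array([53.7, 36.4]), 24.5), 'n': 293}
wide ztop 0.0346 0.0024 {'c': array([ 0.4447, -0.093 ]), 'yaw': 74.0, 'size': array([53.9, 53.1]), 'mar': (array([444.4, -93.9]), array([59. , 59.5]), 89.5), 'n': 446}
narrow ztop 0.0332 0.0021 {'c': array([ 0.6359, -0.0179]), 'yaw': 9.8, 'size': array([37., 36.]), 'mar': (array([636.1, -18.4]), array([41.6, 39.6]), 25.8), 'n': 197}
{'c': array([ 0.5873, -0.2132]), 'yaw': 142.1, 'size': array([100.8,  60.1]), 'mar': (array([ 587.4, -213.3]), array([ 60.6, 101.3]), 53.1), 'n': 901}
scene {'c': array([ 0.5917, -0.2187]), 'yaw': 143.4, 'size': array([102.6,  59.8]), 'mar': (array([ 590. , -217.9]), array([ 60. , 103.4]), 53.7), 'n': 829}
0.04319475552662582 0.001135762743863653
0.0038072567874373954 0.0013111181470796102
scene before {'c': array([0.4297, 0.3048]), 'yaw': 144.9, 'size': array([105.8,  62.2]), 'mar': (array([429.1, 305.2]), array([ 63.2, 108.5]), 53.0), 'n': 327}
```

```bash
python3 -m jog '[[0.018,-0.045,0,1,0],[0.036,-0.09,0,2,0],[0.054,-0.135,0,3,0],[0.072,-0.18,0,4.5,0],[0.09,-0.225,0,4.5,0],[0.108,-0.27,0,4.5,0],[0.126,-0.315,-0.02,4.5,0],[0.144,-0.36,-0.04,4.5,0],[0.158,-0.395,-0.05,4.5,0],[0.165,-0.4145,-0.06,4.5,0],[0.165,-0.4145,-0.06,4.5,0],[0.165,-0.4145,-0.06,4.5,0],[0.165,-0.4145,-0.06,4.5,0],[0.165,-0.4145,-0.09,4.5,0],[0.165,-0.4145,-0.12,4.5,0],[0.165,-0.4145,-0.138,4.5,0],[0.165,-0.4145,-0.138,4.5,0],[0.165,-0.4145,-0.138,4.5,0],[0.165,-0.4145,-0.138,4.5,0]]'
```

```text
time_s: 10.75
position: [0.5884, -0.2186, 0.0867]
tcp_rot: [[0.801, -0.598, 0.003], [-0.598, -0.801, -0.002], [0.004, -0.001, -1.0]]
ft_force: [1.0, -0.2, -0.4]
finger_gap: 0.0854
```

```bash
python3 -m jog '[[-0.0005,0.0004,-0.003,0,0],[-0.0005,0.0004,-0.003,0,0],[-0.0005,0.0004,-0.003,0,0],[-0.0005,0.0004,-0.003,0,200],[-0.0005,0.0004,-0.003,0,200],[-0.0005,0.0004,-0.003,0,200],[-0.0005,0.0004,-0.003,0,200],[-0.0005,0.0004,-0.003,0,200],[-0.0005,0.0004,-0.003,0,200]]' 30
```

```text
time_s: 11.65
position: [0.5884, -0.2181, 0.0841]
tcp_rot: [[0.801, -0.598, 0.004], [-0.598, -0.801, -0.002], [0.005, -0.001, -1.0]]
ft_force: [1.2, 1.3, 3.6]
finger_gap: 0.0594
```

```bash
python3 -m jog '[[0,0,0.003,0,200],[0,0,0.004,0,200],[0.001,-0.001,0.004,0,200],[0.001,-0.001,0.004,0,200],[0.001,-0.001,0.004,0,200],[0.001,-0.001,0.002,0,200],[0.001,-0.001,0,0,200],[0.001,-0.001,0,0,200],[0.001,-0.001,0,0,200],[0.001,-0.001,0,0,40],[0.001,-0.001,0,0,40],[0.001,-0.001,0,0,0],[0.001,-0.001,0,0,0],[0.001,-0.001,0.02,0,0],[0.001,-0.001,0.06,0,0],[0,0.03,0.1,0,0],[-0.02,0.08,0.12,0,0],[-0.04,0.13,0.12,0,0],[-0.06,0.18,0.12,0,0],[-0.08,0.23,0.12,0,0]]'
```

```text
time_s: 13.65
position: [0.5146, -0.0043, 0.2047]
tcp_rot: [[0.801, -0.599, 0.006], [-0.599, -0.801, -0.001], [0.006, -0.002, -1.0]]
ft_force: [1.5, 1.0, -0.2]
finger_gap: 0.0851
```

```bash
python3 -m jog '[[-0.01,0.05,0,0,0],[-0.02,0.1,0,0,0],[-0.03,0.15,0,0,0],[-0.03,0.15,0,0,0]]'
python3 - <<'E'
from h import *
p,d=cap('top','t4'); print(fit('top',p,d,'large',.588,-.216,.003)); print(fit('top',p,d,'med',.422,-.306));
p,d=cap('scene','s4');print(fit('scene',p,d,'large',.588,-.216,.003))
a=cv2.imread('pics/t4.png')[80:190,280:400];b=cv2.imread('pics/s4.png')[220:320,150:250]
cv2.imwrite('pics/c4.png',np.hstack([cv2.resize(a,(400,400)),cv2.resize(b,(400,400))]))
E
```

```text
time_s: 14.05
position: [0.4842, 0.1502, 0.2054]
tcp_rot: [[0.805, -0.593, 0.008], [-0.593, -0.805, 0.0], [0.007, -0.005, -1.0]]
ft_force: [-0.1, -0.0, -0.1]
finger_gap: 0.0856
{'c': array([ 0.5877, -0.2156]), 'yaw': 143.0, 'size': array([100.4,  60.5]), 'mar': (array([ 587.8, -215.4]), array([ 60.5, 101.2]), 52.9), 'n': 887}
{'c': array([ 0.4227, -0.3065]), 'yaw': 137.5, 'size': array([78.3, 49.5]), 'mar': (array([ 422.4, -306.3]), array([49.7, 78.4]), 49.7), 'n': 563}
{'c': array([ 0.5921, -0.2209]), 'yaw': 142.8, 'size': array([102.4,  59.6]), 'mar': (array([ 590.8, -220. ]), array([ 60.5, 103.7]), 53.5), 'n': 828}
```

View pics/c4.png

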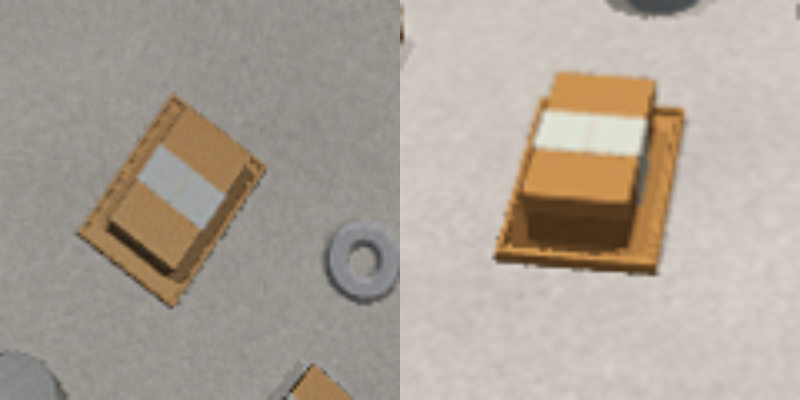

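```bash
python3 -m jog '[[-0.006,-0.045,0,0,0],[-0.012,-0.09,0,0,0],[-0.018,-0.135,0,-1,0],[-0.024,-0.18,0,-2,0],[-0.03,-0.225,0,-3,0],[-0.036,-0.27,0,-4,0],[-0.042,-0.315,0,-5,0],[-0.048,-0.36,0,-5,0],[-0.054,-0.405,-0.01,-5,0],[-0.059,-0.44,-0.03,-5,0],[-0.062,-0.459,-0.06,-5,0],[-0.062,-0.459,-0.08,-5,0],[-0.062,-0.459,-0.08,-5,0],[-0.062,-0.459,-0.08,-5,0],[-0.062,-0.459,-0.08,-5,0]]'
```

```text
time_s: 15.65
position: [0.4228, -0.3124, 0.1263]
tcp_rot: [[0.748, -0.664, 0.009], [-0.664, -0.748, -0.003], [0.008, -0.004, -1.0]]
ft_force: [0.4, 0.0, -0.1]
finger_gap: 0.0853
```

```bash
python3 -m jog '[[-0.0005,0.0035,-0.02,0,0],[-0.0005,0.0035,-0.04,0,0],[-0.0005,0.0035,-0.049,0,0],[-0.0005,0.0035,-0.05,0,0],[-0.0005,0.0035,-0.05,0,0],[-0.0005,0.0035,-0.05,0,0],[-0.0005,0.0035,-0.05,0,0],[-0.0005,0.0035,-0.05,0,220],[-0.0005,0.0035,-0.05,0,220],[-0.0005,0.0035,-0.05,0,220],[-0.0005,0.0035,-0.05,0,220],[-0.0005,0.0035,-0.05,0,220],[-0.0005,0.0035,-0.05,0,220],[-0.0005,0.0035,-0.05,0,220],[-0.0005,0.0035,-0.05,0,220]]' 40
```

```text
time_s: 17.15
position: [0.4225, -0.3089, 0.0766]
tcp_rot: [[0.748, -0.664, 0.009], [-0.664, -0.748, -0.003], [0.009, -0.004, -1.0]]
ft_force: [-0.2, 1.6, 5.1]
finger_gap: 0.0476
```

```bash
python3 -m jog '[[0,0,0.03,0,220],[0,0,0.07,0,220],[0.01,0.005,0.1,0,220],[0.04,0.022,0.1,1,220],[0.075,0.041,0.1,2,220],[0.11,0.06,0.1,3,220],[0.14,0.077,0.1,4,220],[0.16,0.088,0.1,5,220],[0.1655,0.0907,0.09,5,220],[0.1655,0.0907,0.075,5,220],[0.1655,0.0907,0.065,5,220],[0.1655,0.0907,0.055,5,220],[0.1655,0.0907,0.055,5,220],[0.1655,0.0907,0.055,5,220],[0.1655,0.0907,0.055,5,220],[0.1655,0.0907,0.055,5,220],[0.1655,0.0907,0.055,5,220]]'
```

```text
time_s: 18.85
position: [0.5882, -0.2183, 0.1323]
tcp_rot: [[0.803, -0.596, 0.01], [-0.596, -0.803, -0.002], [0.01, -0.004, -1.0]]
ft_force: [-0.1, -0.1, -2.3]
finger_gap: 0.0475
```

```bash
python3 -m jog '[[0,0,-0.006,0,220],[0,0,-0.01,0,220],[0,0,-0.012,0,220],[0,0,-0.012,0,220],[0,0,-0.012,0,220],[0,0,-0.012,0,220]]'
```

```text
time_s: 19.45
position: [0.5883, -0.2183, 0.1202]
tcp_rot: [[0.803, -0.596, 0.01], [-0.596, -0.803, -0.002], [0.01, -0.004, -1.0]]
ft_force: [-0.0, -0.4, -1.6]
finger_gap: 0.0472
```

Near contact. I'll open, lift and go clear.

```bash
python3 -m jog '[[0,0,-0.0005,0,220],[0,0,-0.0005,0,90],[0,0,-0.0005,0,70],[0,0,-0.0005,0,0],[0,0,-0.0005,0,0],[0,0,-0.0005,0,0],[0,0,0.02,0,0],[0,0,0.06,0,0],[-0.01,0.03,0.09,0,0],[-0.025,0.075,0.09,0,0],[-0.04,0.12,0.09,0,0],[-0.055,0.165,0.09,0,0],[-0.07,0.21,0.09,0,0],[-0.085,0.255,0.09,0,0],[-0.1,0.3,0.09,0,0],[-0.115,0.345,0.09,0,0],[-0.13,0.38,0.09,0,0],[-0.13,0.38,0.09,0,0],[-0.13,0.38,0.09,0,0]]'
python3 - <<'E'
from h import *
p,d=cap('top','t5'); print(fit('top',p,d,'med',.588,-.216,.043)); print(fit('top',p,d,'small',.448,.108))
p,d=cap('scene','s5');print(fit('scene',p,d,'med',.588,-.216,.043))
a=cv2.imread('pics/t5.png')[80:190,280:400];b=cv2.imread('pics/s5.png')[200:300,150:250]
cv2.imwrite('pics/c5.png',np.hstack([cv2.resize(a,(400,400)),cv2.resize(b,(400,400))]))
E
```

```text
time_s: 21.35
position: [0.4579, 0.1624, 0.2104]
tcp_rot: [[0.804, -0.594, 0.011], [-0.594, -0.804, -0.002], [0.01, -0.005, -1.0]]
ft_force: [0.4, -0.1, 0.6]
finger_gap: 0.0854
{'c': array([ 0.5882, -0.2156]), 'yaw': 144.5, 'size': array([78.9, 48.1]), 'mar': (array([ 587.8, -215.3]), array([48.3, 79.9]), 53.7), 'n': 603}
{'c': array([0.4481, 0.1068]), 'yaw': 21.9, 'size': array([55.7, 35.1]), 'mar': (array([447.9, 107.5]), array([54.5, 36.4]), 24.5), 'n': 278}
{'c': array([ 0.592 , -0.2205]), 'yaw': 145.5, 'size': array([82.3, 47.7]), 'mar': (array([ 591. , -220.9]), array([49.2, 83.3]), 53.6), 'n': 549}
```

View pics/c5.png

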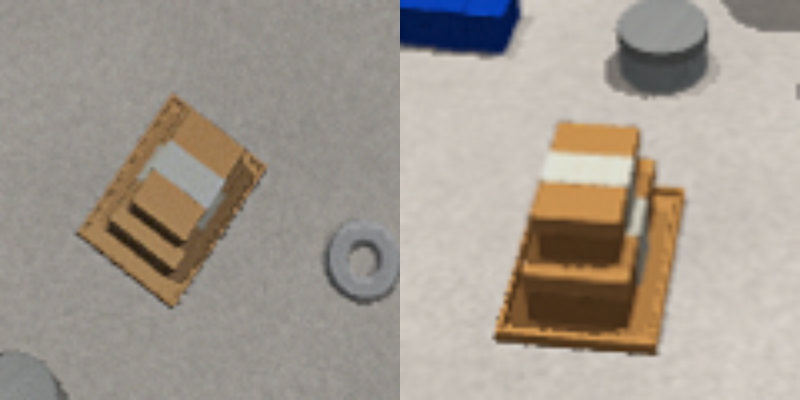

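View pics/t5.png

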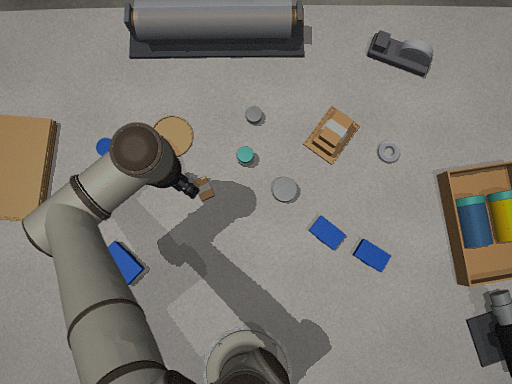

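```bash
python3 -c "
from workcell import manip
print(manip.get_obs()['joint_positions'])"
python3 -m jog '[[-0.002,-0.01,-0.01,8,0],[-0.004,-0.02,-0.02,16,0],[-0.006,-0.03,-0.03,24,0],[-0.008,-0.04,-0.04,32,0],[-0.01,-0.05,-0.05,40,0],[-0.01,-0.0556,-0.06,48,0],[-0.01,-0.0556,-0.07,56,0],[-0.01,-0.0556,-0.08,61.5,0],[-0.01,-0.0556,-0.08,61.5,0],[-0.01,-0.0556,-0.08,61.5,0],[-0.01,-0.0556,-0.08,61.5,0],[-0.01,-0.0556,-0.08,61.5,0],[-0.01,-0.0556,-0.08,61.5,0]]'
```

```text
[ 0.67726459  0.24262581 -0.46761162  0.01121508 -0.85415225  0.24703399]
time_s: 22.75
position: [0.4485, 0.1056, 0.1306]
tcp_rot: [[0.907, 0.42, 0.008], [0.42, -0.907, 0.008], [0.011, -0.004, -1.0]]
ft_force: [0.2, 0.4, 0.2]
finger_gap: 0.0854
```

```bash
python3 -m jog '[[-0.0005,0.0012,-0.02,0,0],[-0.0005,0.0012,-0.04,0,0],[-0.0005,0.0012,-0.05,0,0],[-0.0005,0.0012,-0.0535,0,0],[-0.0005,0.0012,-0.0535,0,0],[-0.0005,0.0012,-0.0535,0,0],[-0.0005,0.0012,-0.0535,0,0],[-0.0005,0.0012,-0.0535,0,240],[-0.0005,0.0012,-0.0535,0,240],[-0.0005,0.0012,-0.0535,0,240],[-0.0005,0.0012,-0.0535,0,240],[-0.0005,0.0012,-0.0535,0,240],[-0.0005,0.0012,-0.0535,0,240],[-0.0005,0.0012,-0.0535,0,240],[-0.0005,0.0012,-0.0535,0,240]]' 30
```

```text
time_s: 24.25
position: [0.4482, 0.1069, 0.0774]
tcp_rot: [[0.907, 0.42, 0.008], [0.42, -0.907, 0.009], [0.011, -0.004, -1.0]]
ft_force: [-1.1, 0.5, 6.0]
finger_gap: 0.0354
```

```bash
python3 -m jog '[[0,0,0.03,0,240],[0,0,0.07,0,240],[0.008,-0.02,0.11,-5,240],[0.022,-0.05,0.14,-12,240],[0.038,-0.09,0.15,-19,240],[0.055,-0.13,0.15,-26,240],[0.072,-0.17,0.15,-33,240],[0.09,-0.21,0.15,-40,240],[0.107,-0.25,0.15,-47,240],[0.12,-0.28,0.15,-54,240],[0.132,-0.305,0.15,-59,240],[0.1398,-0.325,0.14,-61.5,240],[0.1398,-0.325,0.12,-61.5,240],[0.1398,-0.325,0.1,-61.5,240],[0.1398,-0.325,0.09,-61.5,240],[0.1398,-0.325,0.09,-61.5,240],[0.1398,-0.325,0.09,-61.5,240],[0.1398,-0.325,0.09,-61.5,240],[0.1398,-0.325,0.09,-61.5,240],[0.1398,-0.325,0.09,-61.5,240]]'
```

```text
time_s: 26.25
position: [0.5882, -0.2181, 0.1682]
tcp_rot: [[0.802, -0.597, 0.013], [-0.597, -0.803, -0.003], [0.012, -0.005, -1.0]]
ft_force: [-0.0, 0.8, -1.4]
finger_gap: 0.0356
```

```bash
python3 -m jog '[[0,0,-0.006,0,240],[0,0,-0.01,0,240],[0,0,-0.0125,0,240],[0,0,-0.0132,0,240],[0,0,-0.0132,0,240],[0,0,-0.0132,0,240],[0,0,-0.0132,0,240]]'
```

```text
time_s: 26.95
position: [0.5883, -0.2181, 0.1551]
tcp_rot: [[0.802, -0.597, 0.013], [-0.597, -0.803, -0.003], [0.013, -0.005, -1.0]]
ft_force: [-0.0, 0.3, -0.4]
finger_gap: 0.0355
```

```bash
python3 -m jog '[[0,0,0,0,240],[0,0,0,0,130],[0,0,0,0,110],[0,0,0,0,50],[0,0,0,0,0],[0,0,0,0,0],[0,0,0.02,0,0],[0,0,0.06,0,0],[-0.01,0.03,0.07,0,0],[-0.025,0.075,0.07,0,0],[-0.04,0.12,0.07,0,0],[-0.055,0.165,0.07,0,0],[-0.07,0.21,0.07,0,0],[-0.085,0.255,0.07,0,0],[-0.1,0.3,0.07,0,0],[-0.115,0.345,0.07,0,0],[-0.13,0.38,0.07,0,0],[-0.13,0.38,0.07,0,0]]'
python3 - <<'E'
from h import *
p,d=cap('top','t6')
print(fit('top',p,d,'small',.588,-.216,.077));print(fit('top',p,d,'med',.588,-.216,.043)); print(fit('top',p,d,'wide',.4447,-.0935));print(fit('top',p,d,'jar',.528,.003))
p,d=cap('scene','s6');print(fit('scene',p,d,'small',.588,-.216,.077))
a=cv2.imread('pics/t6.png')[80:190,280:400];b=cv2.imread('pics/s6.png')[190:290,150:250]
cv2.imwrite('pics/c6.png',np.hstack([cv2.resize(a,(400,400)),cv2.resize(b,(400,400))]))
E
```

```text
time_s: 28.75
position: [0.4573, 0.1653, 0.2256]
tcp_rot: [[0.806, -0.592, 0.014], [-0.592, -0.806, -0.002], [0.013, -0.007, -1.0]]
ft_force: [0.6, 0.0, -0.2]
finger_gap: 0.0852
{'c': array([ 0.5887, -0.2158]), 'yaw': 141.8, 'size': array([54.7, 36.2]), 'mar': (array([ 589.3, -216. ]), array([36.2, 54.6]), 53.3), 'n': 330}
{'c': array([ 0.5717, -0.2067]), 'yaw': 109.5, 'size': array([74.2, 49.9]), 'mar': (array([ 587.5, -215.3]), array([48.2, 78.5]), 54.1), 'n': 207}
{'c': array([ 0.445 , -0.0932]), 'yaw': 21.4, 'size': array([53.9, 52.9]), 'mar': (array([444.4, -93.9]), array([59. , 59.5]), 89.5), 'n': 462}
{'c': array([0.5291, 0.0032]), 'yaw': 107.7, 'size': array([35.2, 34.1]), 'mar': (array([529.8,   2.7]), array([36.7, 37.3]), 89.8), 'n': 185}
{'c': array([ 0.5924, -0.2209]), 'yaw': 144.5, 'size': array([58.3, 37. ]), 'mar': (array([ 591.9, -221.3]), array([37.2, 59.2]), 53.3), 'n': 306}
```

View pics/c6.png

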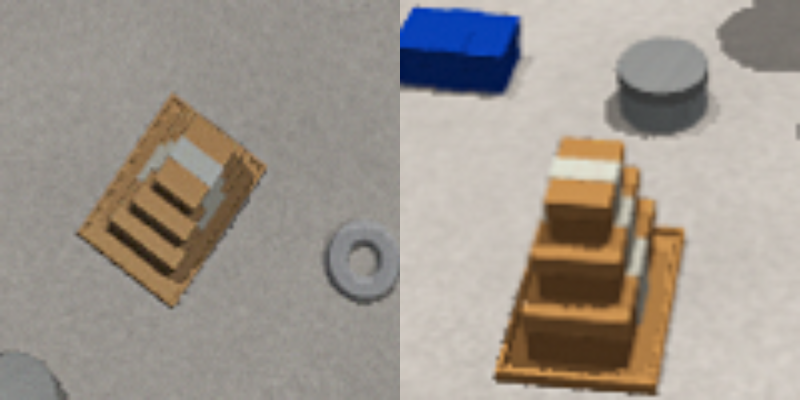

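```bash
python3 -m jog '[[-0.002,-0.04,0,0,0],[-0.004,-0.08,0,0,0],[-0.006,-0.125,0,0,0],[-0.008,-0.17,-0.01,0,0],[-0.01,-0.21,-0.03,0,0],[-0.0126,-0.245,-0.06,0,0],[-0.0126,-0.2608,-0.09,0,0],[-0.0126,-0.2608,-0.1,0,0],[-0.0126,-0.2608,-0.1,0,0],[-0.0126,-0.2608,-0.1,0,0],[-0.0126,-0.2608,-0.1,0,0],[-0.0126,-0.2608,-0.1,0,0]]'
```

```text
time_s: 30.05
position: [0.4462, -0.0974, 0.1265]
tcp_rot: [[0.805, -0.594, 0.016], [-0.594, -0.805, -0.003], [0.015, -0.007, -1.0]]
ft_force: [-0.8, -0.0, -0.2]
finger_gap: 0.0851
```

```bash
python3 -m jog '[[-0.002,0.002,-0.02,0,0],[-0.002,0.002,-0.04,0,0],[-0.002,0.002,-0.048,0,0],[-0.002,0.002,-0.049,0,0],[-0.002,0.002,-0.049,0,0],[-0.002,0.002,-0.049,0,0],[-0.002,0.002,-0.049,0,0],[-0.002,0.002,-0.049,0,200],[-0.002,0.002,-0.049,0,200],[-0.002,0.002,-0.049,0,200],[-0.002,0.002,-0.049,0,200],[-0.002,0.002,-0.049,0,200],[-0.002,0.002,-0.049,0,200],[-0.002,0.002,-0.049,0,200]]' 40
```

```text
time_s: 31.45
position: [0.4446, -0.0954, 0.0782]
tcp_rot: [[0.805, -0.593, 0.017], [-0.593, -0.805, -0.003], [0.016, -0.008, -1.0]]
ft_force: [-1.1, 0.6, 5.4]
finger_gap: 0.0607
```

```bash
cat >> h.py <<'E'
def circ(n,p,x,y,z,R,rng=.012):
    """radial colour-edge circle fit on the plane z; robust"""
    r,t=rays(n);res=[]
    im=gaussian_filter((p[...,0].astype(float)-p[...,2]),.6)
    c=np.array([x,y])
    for it in range(4):
        a=np.linspace(0,2*np.pi,180,endpoint=False);rr=np.arange(R-rng,R+rng,.0004)
        X=c+np.stack([np.cos(a)[:,None]*rr,np.sin(a)[:,None]*rr],-1)
        uv=proj(n,np.c_[X.reshape(-1,2),np.full(X.size//2,z)])
        v=map_coordinates(im,[uv[:,1],uv[:,0]],order=1).reshape(len(a),-1)
        g=np.gradient(gaussian_filter(v,[0,2]),axis=1);i=g.argmin(1)
        e=X[np.arange(len(a)),i];w=g.min(1)<-1
        d=np.hypot(*(e-c).T);w&=abs(d-np.median(d[w]))<.004
        A=np.c_[2*e[w],np.ones(w.sum())];s=np.linalg.lstsq(A,(e[w]**2).sum(1),rcond=None)[0];c=s[:2]
    return c.round(4),round(float(np.sqrt(s[2]+c@c)),4),int(w.sum())
E
python3 - <<'E'
from h import *
z=np.load('/tmp/top.npz')['p'];print(circ('top',z,.587,.195,.008,.055))
z=np.load('/tmp/scene.npz')['p'];print(circ('scene',z,.587,.193,.008,.055))
E
```

```text
(array([0.5866, 0.195 ]), 0.055, 180)
(array([0.5864, 0.1934]), 0.0553, 173)
```

```bash
python3 -m jog '[[0,0,0.03,0,200],[0,0,0.07,0,200],[0,0.005,0.11,0,200],[0.01,0.025,0.13,0,200],[0.03,0.06,0.13,0,200],[0.049,0.1,0.13,0,200],[0.069,0.14,0.13,0,200],[0.088,0.18,0.13,0,200],[0.108,0.22,0.13,0,200],[0.126,0.255,0.12,0,200],[0.136,0.278,0.1,0,200],[0.142,0.289,0.07,0,200],[0.142,0.289,0.05,0,200],[0.142,0.289,0.03,0,200],[0.142,0.289,0.03,0,200],[0.142,0.289,0.03,0,200],[0.142,0.289,0.03,0,200],[0.142,0.289,0.03,0,200]]'
```

```text
time_s: 33.25
position: [0.5872, 0.1939, 0.1097]
tcp_rot: [[0.805, -0.593, 0.02], [-0.593, -0.805, -0.002], [0.017, -0.01, -1.0]]
ft_force: [-0.3, -0.1, -0.6]
finger_gap: 0.0609
```

```bash
python3 -m jog '[[-0.0005,-0.0004,-0.01,0,200],[-0.0005,-0.0004,-0.02,0,200],[-0.0005,-0.0004,-0.026,0,200],[-0.0005,-0.0004,-0.028,0,200],[-0.0005,-0.0004,-0.028,0,200],[-0.0005,-0.0004,-0.028,0,200],[-0.0005,-0.0004,-0.028,0,200]]'
```

```text
time_s: 33.95
position: [0.5868, 0.1935, 0.0815]
tcp_rot: [[0.805, -0.593, 0.02], [-0.593, -0.805, -0.002], [0.017, -0.01, -1.0]]
ft_force: [-0.4, -0.3, -1.2]
finger_gap: 0.0608
```

Release, lift, and move toward the narrow tin side so I can look.

```bash
python3 -m jog '[[0,0,-0.0005,0,200],[0,0,-0.0005,0,45],[0,0,-0.0005,0,35],[0,0,-0.0005,0,0],[0,0,-0.0005,0,0],[0,0,0.02,0,0],[0,0,0.06,0,0],[-0.01,-0.03,0.1,0,0],[-0.02,-0.075,0.12,0,0],[-0.03,-0.12,0.12,0,0],[-0.04,-0.165,0.12,0,0],[-0.05,-0.21,0.12,0,0],[-0.06,-0.255,0.12,0,0],[-0.07,-0.3,0.12,0,0],[-0.07,-0.345,0.12,0,0],[-0.07,-0.36,0.12,0,0],[-0.07,-0.36,0.12,0,0]]'
python3 - <<'E'
from h import *
p,d=cap('top','t7');s,ds=cap('scene','s7')
print(fit('top',p,d,'wide',.5866,.195,.003),circ('top',p,.5866,.195,.008,.055));print(fit('top',p,d,'narrow',.635,-.018))
print(fit('scene',s,ds,'wide',.5866,.195,.003),circ('scene',s,.5866,.193,.008,.055))
a=p[90:190,120:220,::-1];b=s[160:240,290:370,::-1]
cv2.imwrite('pics/c7.png',np.hstack([cv2.resize(a,(400,400)),cv2.resize(b,(400,400))]))
E
```

```text
time_s: 35.65
position: [0.5166, -0.1683, 0.2014]
tcp_rot: [[0.803, -0.596, 0.02], [-0.596, -0.803, -0.002], [0.017, -0.011, -1.0]]
ft_force: [-0.1, 1.0, -0.0]
finger_gap: 0.0853
{'c': array([0.5861, 0.1944]), 'yaw': 52.6, 'size': array([54.9, 53. ]), 'mar': (array([586.7, 194.3]), array([60.8, 60.3]), 34.1), 'n': 436} (array([0.5866, 0.195 ]), 0.055, 180)
None
{'c': array([0.5903, 0.191 ]), 'yaw': 122.3, 'size': array([58.1, 55.2]), 'mar': (array([590.3, 190.8]), array([62.6, 59.8]), 59.3), 'n': 254} (array([0.5866, 0.1933]), 0.0552, 143)
```

View pics/c7.png

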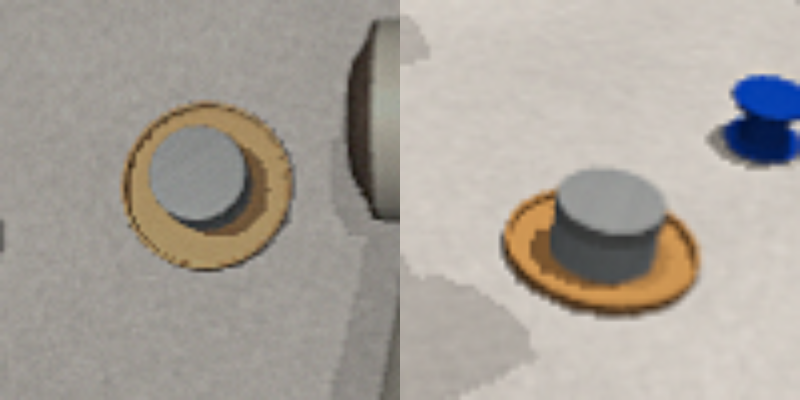

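```bash
python3 -m jog '[[0.02,0.03,0,0,0],[0.05,0.065,0,0,0],[0.08,0.1,-0.01,0,0],[0.105,0.132,-0.03,0,0],[0.118,0.1486,-0.06,0,0],[0.118,0.1486,-0.076,0,0],[0.118,0.1486,-0.076,0,0],[0.118,0.1486,-0.076,0,0],[0.118,0.1486,-0.076,0,0],[0.118,0.1486,-0.076,0,0],[0.118,0.1486,-0.076,0,0]]'
```

```text
time_s: 36.85
position: [0.635, -0.0179, 0.1266]
tcp_rot: [[0.804, -0.594, 0.022], [-0.594, -0.804, -0.001], [0.018, -0.012, -1.0]]
ft_force: [0.1, -0.0, 0.8]
finger_gap: 0.0855
```

```bash
python3 -m jog '[[-0.0004,-0.0018,-0.02,0,0],[-0.0004,-0.0018,-0.04,0,0],[-0.0004,-0.0018,-0.048,0,0],[-0.0004,-0.0018,-0.049,0,0],[-0.0004,-0.0018,-0.049,0,0],[-0.0004,-0.0018,-0.049,0,0],[-0.0004,-0.0018,-0.049,0,0],[-0.0004,-0.0018,-0.049,0,240],[-0.0004,-0.0018,-0.049,0,240],[-0.0004,-0.0018,-0.049,0,240],[-0.0004,-0.0018,-0.049,0,240],[-0.0004,-0.0018,-0.049,0,240],[-0.0004,-0.0018,-0.049,0,240],[-0.0004,-0.0018,-0.049,0,240],[-0.0004,-0.0018,-0.049,0,240]]' 30
```

```text
time_s: 38.35
position: [0.635, -0.0196, 0.0781]
tcp_rot: [[0.804, -0.594, 0.023], [-0.594, -0.804, -0.001], [0.019, -0.013, -1.0]]
ft_force: [0.6, 0.9, 3.9]
finger_gap: 0.0413
```

```bash
python3 -m jog '[[0,0,0.03,0,240],[0,0,0.07,0,240],[-0.002,0.01,0.11,0,240],[-0.009,0.04,0.12,0,240],[-0.018,0.08,0.12,0,240],[-0.027,0.12,0.12,0,240],[-0.036,0.16,0.11,0,240],[-0.044,0.195,0.1,0,240],[-0.0484,0.2131,0.08,0,240],[-0.0484,0.2131,0.06,0,240],[-0.0484,0.2131,0.05,0,240],[-0.0484,0.2131,0.05,0,240],[-0.0484,0.2131,0.05,0,240],[-0.0484,0.2131,0.05,0,240],[-0.0484,0.2131,0.05,0,240],[-0.0484,0.2131,0.05,0,240]]'
```

```text
time_s: 39.95
position: [0.5869, 0.1933, 0.1289]
tcp_rot: [[0.804, -0.594, 0.024], [-0.594, -0.804, -0.0], [0.019, -0.014, -1.0]]
ft_force: [-0.5, 0.8, -1.6]
finger_gap: 0.0412
```

```bash
python3 -m jog '[[-0.0003,0.0002,-0.006,0,240],[-0.0003,0.0002,-0.01,0,240],[-0.0003,0.0002,-0.0113,0,240],[-0.0003,0.0002,-0.0113,0,240],[-0.0003,0.0002,-0.0113,0,240],[-0.0003,0.0002,-0.0113,0,240],[-0.0003,0.0002,-0.0113,0,240]]'
```

```text
time_s: 40.65
position: [0.5866, 0.1936, 0.1176]
tcp_rot: [[0.804, -0.594, 0.024], [-0.594, -0.804, 0.0], [0.019, -0.014, -1.0]]
ft_force: [-1.2, 0.8, -1.2]
finger_gap: 0.0411
```

```bash
python3 -m jog '[[0,0,-0.0005,0,240],[0,0,-0.0005,0,110],[0,0,-0.0005,0,90],[0,0,-0.0005,0,0],[0,0,-0.0005,0,0],[0,0,0,0,0],[0,0,0.02,0,0],[0,0,0.06,0,0],[-0.01,-0.03,0.09,0,0],[-0.03,-0.06,0.1,0,0],[-0.06,-0.09,0.1,0,0],[-0.1,-0.12,0.1,0,0],[-0.14,-0.14,0.1,0,0],[-0.17,-0.16,0.1,0,0],[-0.18,-0.18,0.1,0,0],[-0.18,-0.18,0.1,0,0],[-0.18,-0.18,0.1,0,0]]'
python3 - <<'E'
from h import *
p,d=cap('top','t8');s,ds=cap('scene','s8')
print(fit('top',p,d,'narrow',.5866,.195,.039),circ('top',p,.5866,.195,.008,.055))
print(fit('top',p,d,'small',.588,-.216,.077))
print(fit('scene',s,ds,'narrow',.5866,.193,.039))
for k,v in dict(jar=(.528,.003),tape=(.543,-.358),spool=(.5546,.358)).items(): print(k,fit('top',p,d,k,*v))
a=p[90:190,120:220,::-1];b=s[140:240,280:380,::-1]
cv2.imwrite('pics/c8.png',np.hstack([cv2.resize(a,(400,400)),cv2.resize(b,(400,400))]))
E
```

```text
time_s: 42.35
position: [0.407, 0.0136, 0.2181]
tcp_rot: [[0.804, -0.595, 0.026], [-0.595, -0.804, 0.001], [0.02, -0.016, -1.0]]
ft_force: [0.5, 0.1, -0.5]
finger_gap: 0.0849
{'c': array([0.5878, 0.1937]), 'yaw': 0.0, 'size': array([37. , 35.9]), 'mar': (array([588. , 193.3]), array([39.4, 39.9]), 89.5), 'n': 204} (array([0.5866, 0.195 ]), 0.055, 180)
{'c': array([ 0.5891, -0.2157]), 'yaw': 142.7, 'size': array([55.2, 35.8]), 'mar': (array([ 589.1, -215.9]), array([36.1, 55.1]), 52.8), 'n': 328}
{'c': array([0.5916, 0.1904]), 'yaw': 137.8, 'size': array([42.8, 35.9]), 'mar': (array([591.8, 189.7]), array([37.9, 47.7]), 46.3), 'n': 123}
jar {'c': array([0.5315, 0.0016]), 'yaw': 58.7, 'size': array([36.2, 27.8]), 'mar': (array([532.8,   1. ]), array([37.7, 30.4]), 67.7), 'n': 150}
tape {'c': array([ 0.5432, -0.3583]), 'yaw': 14.7, 'size': array([54.3, 52.7]), 'mar': (array([ 543.3, -358. ]), array([53.6, 54. ]), 89.9), 'n': 254}
spool {'c': array([0.5549, 0.358 ]), 'yaw': 174.9, 'size': array([41.7, 39.9]), 'mar': (array([554.8, 357.8]), array([44.6, 44.3]), 45.8), 'n': 239}
```

View pics/c8.png

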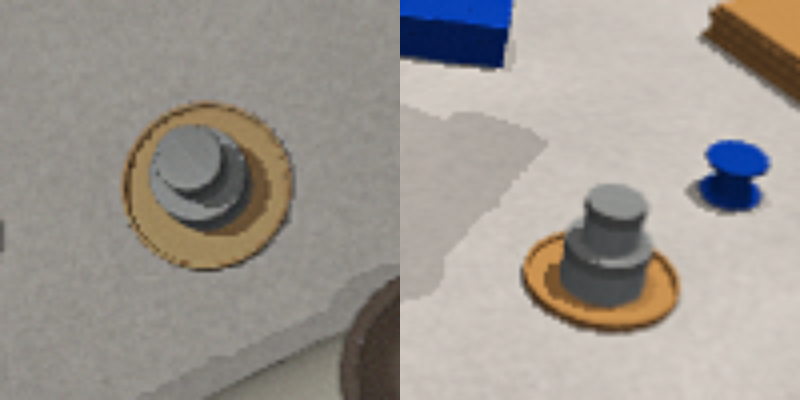

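View pics/s8.png

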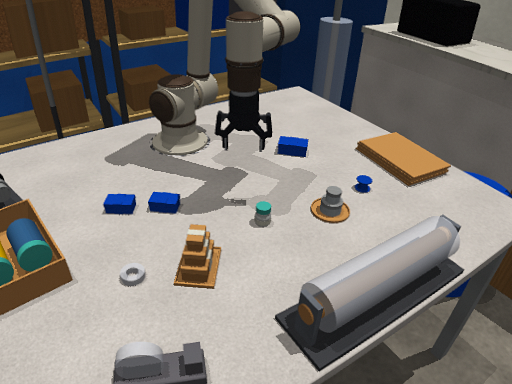

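View pics/t8.png

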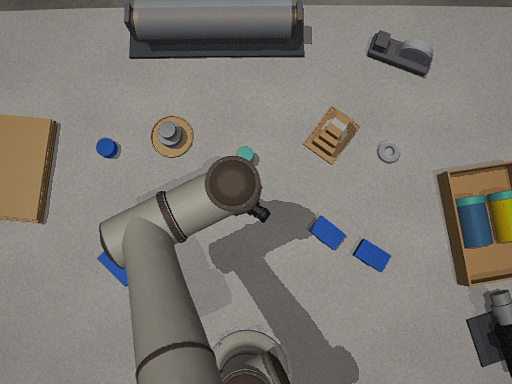

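Run:
```python
from h import *
s,ds=cap('scene','s9');W=world('scene',ds)
print(W[198:205:3,225:255:6].round(3).tolist())
print('jar',fit('scene',s,ds,'jar',.53,0),fit('scene',np.load('/tmp/scene.npz')['p'],np.load('/tmp/scene.npz')['d'],'jar',.53,0))
cv2.imwrite('pics/c9.png',cv2.resize(s[170:230,200:290,::-1],(720,480)))
```

```text
[[[0.385, -0.03, -0.001], [0.394, -0.015, -0.001], [0.406, -0.002, 0.002], [0.412, 0.015, -0.0], [0.422, 0.029, 0.001]], [[0.397, -0.037, -0.001], [0.406, -0.023, -0.001], [0.419, -0.01, 0.003], [0.425, 0.007, -0.0], [0.433, 0.022, -0.001]], [[0.411, -0.045, -0.0], [0.419, -0.03, -0.0], [0.428, -0.016, 0.0], [0.438, -0.002, 0.001], [0.448, 0.012, 0.002]]]
jar {'c': array([ 5.323e-01, -5.000e-04]), 'yaw': 149.2, 'size': array([39.9, 34.4]), 'mar': (array([ 5.312e+02, -2.000e-01]), array([39. , 42.3]), 24.6), 'n': 128} {'c': array([ 0.532 , -0.0006]), 'yaw': 146.8, 'size': array([39.6, 34.5]), 'mar': (array([5.312e+02, 4.000e-01]), array([36.5, 43.1]), 56.6), 'n': 128}
```

View pics/c9.png

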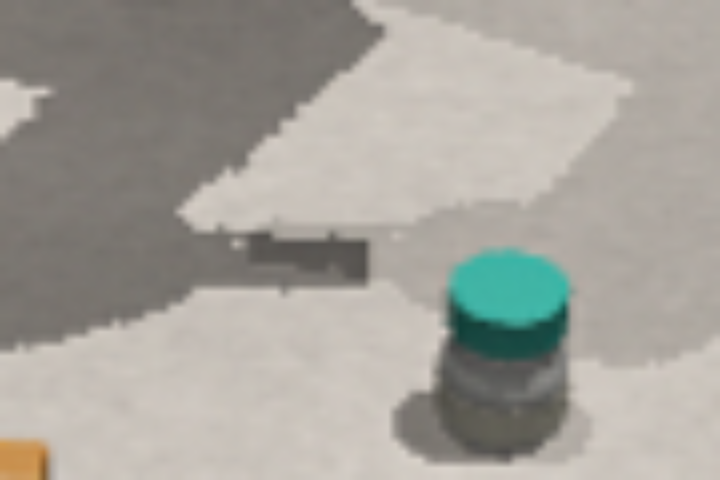

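The odd patch is only a gripper shadow on the flat table (z≈0), and the jar hasn't moved. I'll hand the job in.

```bash
python3 -c "
from workcell import manip
print(manip.finish_job())"
```

```text
the job is handed in; nothing more can be done
None
```

Both gift towers are built and the job is handed in, at about 42 s on the robot's clock. I have no verdict back.

**Oblong tray:** the large box went in first and read about 2.4 mm off centre, so I re-gripped it and moved it. The top camera then put all three boxes within about 1.5 mm of the tray centre and 1.5° of its long axis.

**Round tray:** the wide tin stands within about 1 mm of the tray centre. The narrow tin is about 1.5 mm off the wide tin's centre.

**Left alone:** the jar, tape roll and spool measured at their starting positions. The last pictures show the blue boxes standing where they were (one partly behind the arm), but I did not measure them again. The gripper is open and touches nothing.

**Checks that disagreed:**
- The scene camera read the positions 2 to 5 mm away from the top camera. It agreed on the boxes' positions relative to their tray, but for the tins it read up to about 6 mm off centre. I trusted the top camera, because the scene camera's view catches the sides of the objects.
- One of my outline fits, based on image edges, was unreliable, so I dropped it.
- The tool gained about 1.5° of tilt over the run. I saw no effect on the placings.

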